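# Unload the exposure unit behind its sliding guard

### The job

Slide the amber guard of the exposure unit open, take out the wafer carrier that stands inside, keeping it level and clear of the lamp barrel above it, and set it down gently in the tray of the same colour as its handle. Then slide the guard fully shut again. Leave the other carrier on its stand and the jar and the wrench where they are.

Things in the scene. Friction and masses are not known exactly. Their poses are not given: they have to be found in the camera images.
- exposure_unit: Black fixed bench unit, 230 mm deep (x), 440 wide (y). Origin: centre of underside; x to its back, y left, z up. Front wall at x -115 mm, 45 high; from its top edge the front slopes up 32 deg for 220 mm to a clear roof, z 162, x 72 to 115. Slope's left half is a fixed panel; right half (y -214 to 5 mm) an opening covered by the amber guard.
- chuck (a point): Centre of the flat top of the round aluminium chuck inside the exposure unit, 72 mm across, 30 mm above the table, at the unit's x 40, y -105 mm, under the opening and the lamp barrel. One carrier stands centred on it. Axes as the unit's.
- lamp: Dark lamp barrel, upright, 50 mm diameter, hanging 235 to 335 mm above the table at the exposure unit's x 65, y -105 mm. It hangs from a beam (20 mm thick, z 317 to 337) and overhangs the chuck: a tool pointing straight down cannot reach the carrier there: come from the robot's side, tilted about 32 deg, square to the slope. Origin: centre of its underside, z up. Must not be bumped.
- guard (a joint): Slide of the amber guard in m: 0 = fully shut, 0.20 = fully open; grows towards the unit's +y (left). Starts shut or up to 30 mm open and stays where it is left; moving it takes about 2 N.
- guard_grip (a point): Centre of the guard's black handle bar, 14 x 14 mm, 80 mm long, running up the slope, centred across the guard, 22 mm above its middle, 34 mm clear above the plate on two posts. Axes: x up the slope, y along the track (opening way), z outwards square to the slope (32 deg from vertical, leaning to the robot). The guard is an amber plate 200 mm (up the slope) x 210 x 5 mm.
- carrier_blue: Loose wafer carrier with blue handle, about 90 g: aluminium disc 60 mm across, 8 mm thick, with an upright round blue handle, 20 mm diameter, in its middle, from 8 to 55 mm above the underside. Origin: centre of the underside, z up. One carrier stands on the chuck inside the exposure unit, the other on the waiting stand; which is which varies.
- carrier_orange: Loose wafer carrier with orange handle, about 90 g: aluminium disc 60 mm across, 8 mm thick, with an upright round orange handle, 20 mm diameter, in its middle, from 8 to 55 mm above the underside. Origin: centre of the underside, z up. One carrier stands on the chuck inside the exposure unit, the other on the waiting stand; which is which varies.
- tray_blue: Blue open tray, fixed, 110 x 110 mm, walls 22 mm high and 4 mm thick, floor about 4 mm thick. Origin: centre of the underside, z up, sides along x and y. The places of the two trays and the stand are swapped from run to run.
- tray_orange: Orange open tray, fixed, 110 x 110 mm, walls 22 mm high and 4 mm thick, floor about 4 mm thick. Origin: centre of the underside, z up, sides along x and y. The places of the two trays and the stand are swapped from run to run.
- stand: Round steel waiting stand, fixed, foot 90 mm across, flat top 72 mm across at 30 mm height, with the other carrier on it. Origin: centre of the underside, z up.
- jar: Bystander: closed amber glass jar with a white lid, loose, 48 mm diameter, 85 mm high, right of the exposure unit. Origin: centre of the underside.
- wrench: Bystander: small steel wrench, loose, 140 mm long, lying flat on the table in front of the exposure unit. Origin: on the underside, near its middle, x along its length.
Mind the look-alikes: they are no part of the job. Of the things that look like the stand, the middle-sized one is meant. Several things look just like the tray_orange: the one meant starts farthest from the robot's base.

How it is judged:
By the outcome, as a careful person would: the job done as asked, in the order asked, and still so for the second after the job is handed in, with the robot touching nothing.
It also fails if it takes over 67 s, if anything falls off the work surface, if the arm or the gripper's body presses on something with over 40 N, if the wrist force passes 120 N, or if a joint passes its speed limit or range.

### The arm

A 7-joint arm with a two-finger parallel gripper is mounted at the origin on the work surface. World frame = base frame: x ahead of the robot, y to its left, z up, the work surface at z = 0. Lengths are in m, angles in rad, forces in N, time in s.
With the tool pointing down it reaches from about 0.425 to 0.925 m from the base axis. Payload 6.8 kg.
Tool frame: the origin (TCP) lies between the finger pads, 19 mm behind the fingertips; this is the grasp point; z points along the fingers, y is the line along which they close (so a half turn about z gives the same grasp; the last joint's range is limited). The gripper opens to 85 mm and grips with 20 to 120 N. Pads are 22 mm wide; open, the fingers measure 114 mm over their backs; the gripper's body (76 mm by 85 mm) begins 54 mm behind the grasp point. The pads swing forward as they close: fully open they stand 13 mm farther back than shut.
Start: joints at [1.031, 0.477, 0.022, 1.555, -0.011, 1.109, -0.083], TCP at [0.283, -0.613, 0.25] pointing down, gripper open.
Joint ranges: [-2.96, 2.96], [-0.34, 2.1], [-1.41, 1.46], [0.24, 2.44], [-1.37, 4.51], [0.17, 1.92], [-2.96, 2.96]. Speed limits (rad/s): [2.39, 2.39, 3.14, 3.14, 3.14, 3.14, 3.14].

### API

Orientations are given as a unit quaternion [w, x, y, z].
In Python, from station import bot, imaging gives the robot as it stands. The module is installed in compiled form; this text tells all that it offers.
- The arm moves only by the tool carry_out, never from a script. Its argument "targets" is a list of rows, each a list of 5 numbers: the shift along the tool's x, y, z in cm, then the turn about the tool's z in degrees, then the opening, from -1 (shut) to 1 (fully open). In form: [[x, y, z, yaw, gripper], ...]. A call has 1 to 12 rows; each row shifts and turns the commanded pose from where the row before left it, along the tool's axes as they then stand; what a row does not reach is not made up. A row lasts 1/10 s, in which the tool goes at most 50 mm and 8.59 degrees, less where a joint would pass 70% of its speed; a pose out of reach is approached as far as the arm can. A call is refused whole if a number of a shift passes 5 or a number of a turn 8.59, either way. A call with a gripper value outside its range is refused whole. The fingers move at their own pace and stop on an object; "force" is the grip in N (left out, the last holds). Time passes only in rows, so rows that do not move let the fingers close. It gives the time, the measured TCP pose, the force, the opening and the grip force at its end, in the units of the state.
- bot.get_obs(): the state, without advancing time (a new reading comes with each control period).
- imaging.read_camera(name): name is "scene" or "top" or "wrist"; returns the picture (420x560x3 uint8, red, green, blue); there is no depth.
- imaging.calibration(name): a dict with "fx", "fy", "cx", "cy" (pixels), "extrinsics" (4x4, takes a point from world to camera coordinates). Camera axes: x right, y up, looking along -z (the intrinsics and any distortion apply to the point x, -y, -z); pixel columns grow to the right and rows downward; lengths in m; the calibration is good to about 2 mm. A picture is of the moment at which its call begins: read the wrist's pose just before it. calibration takes no time and is no camera call; for the wrist camera it gives the pose at the moment of the call.
- bot.hand_in(): hands the job in; it is judged then, once.
The state is a dict: "t": time; "q": joint angles; "joint_vel": joint speeds; "joint_torque": joint torques, N m; "eef_pos": TCP position; "tool_rot": TCP orientation; "contact_force": force on the tool from outside, world axes, zero at the start; "torque": the same for the moment, N m; "gripper_width": opening from 0.0 (shut) to 1.0 (fully open); "grasp_force": force on a finger pad.
Only numpy, scipy, OpenCV 4.12 (cv2) and the standard library are available. Lean on these libraries where they do the work, as an engineer would, in place of code of your own. Each camera call takes 0.05 s, during which the arm holds its last target. There are 200 camera calls.

## Working session

There is one attempt and no reset: what is moved stays moved. The work goes in short steps, Python scripts to look and compute and a tool call to move; the robot and the scene stay as the last step left them, time stands still between calls to the robot, and variables do not carry over. Pictures are saved under pics/ and viewed, at most 10 in all, crops included, and the job is handed in when it is done.

Besides the shell and the picture viewer there is one more tool, called after "Emit:" as name([rows], argument=value, ...), one row to a line, values as JSON. carry_out: Moves the arm, as the interface text tells. Its arguments: {"type":"object","properties":{"targets":{"type":"array"},"force":{"type":"number"}},"required":["targets"]}

```bash
mkdir -p pics
python3 - <<'E'
from station import bot, imaging
import cv2,numpy as np
np.set_printoptions(precision=4,suppress=True)
for n in("scene","top"):
    im=imaging.read_camera(n); cv2.imwrite(f"pics/{n}0.png",im[:,:,::-1])
    c=imaging.calibration(n); print(n,{k:(v if np.ndim(v)==0 else np.array(v)) for k,v in c.items()})
o=bot.get_obs(); print(o)
E
```

```text
scene {'fx': 463.2255122828717, 'fy': 463.2255122828717, 'cx': 280.693962740671, 'cy': 213.14121540877395, 'extrinsics': array([[ 0.6869,  0.7267, -0.006 , -0.2246],
       [-0.6119,  0.5828,  0.5347,  0.2984],
       [ 0.392 , -0.3636,  0.845 , -1.7512],
       [ 0.    ,  0.    ,  0.    ,  1.    ]])}
top {'fx': 450.10552587954965, 'fy': 450.10552587954965, 'cx': 265.19794993600254, 'cy': 213.75493261372114, 'extrinsics': array([[ 0.0145, -0.9998,  0.0162, -0.1698],
       [ 0.9836,  0.0172,  0.1794, -0.5186],
       [-0.1796,  0.0133,  0.9836, -1.2724],
       [ 0.    ,  0.    ,  0.    ,  1.    ]])}
{'t': 0.1, 'q': array([ 1.0309,  0.4777,  0.0224,  1.5563, -0.0115,  1.1093, -0.0831]), 'joint_vel': array([ 0.0015, -0.001 ,  0.0002, -0.003 ,  0.0013,  0.0016, -0.0016]), 'joint_torque': array([  0.0047, -59.7767,   1.6139, -28.1958,   0.0128,   0.005 ,
         0.    ]), 'eef_pos': array([ 0.2823, -0.6126,  0.2491]), 'tool_rot': array([-0.0008,  0.9768,  0.2143, -0.0003]), 'contact_force': array([0.418 , 0.5362, 0.0569]), 'torque': array([ 0.023 ,  0.0166, -0.0204]), 'grasp_force': 0.0, 'gripper_width': 0.9984371649798148}
```

View pics/scene0.png

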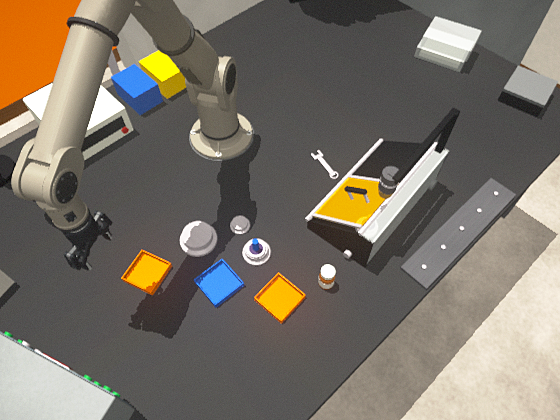

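View pics/top0.png

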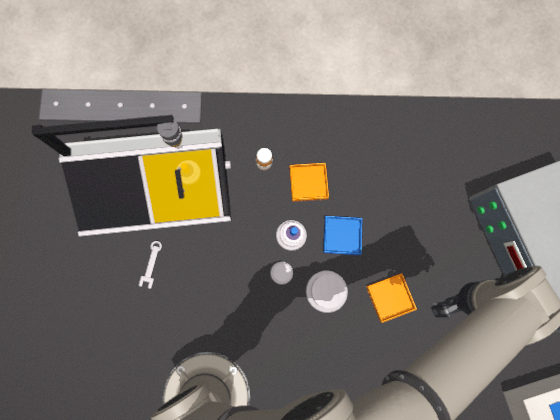

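The top view shows the unit at pixels (60-230, 130-235), with the guard amber at (180,185) and nearly shut. The stand at (291,235) carries the blue carrier, so the orange one is inside. The farthest orange tray is at (309,182) and the jar is at (264,158). Next I'll zoom in and measure.

```bash
cat > h.py <<'E'
import numpy as np,cv2
from station import bot,imaging
from scipy.spatial.transform import Rotation as R
np.set_printoptions(precision=4,suppress=True)
def ray(n,u,v,c=None):
    c=c or imaging.calibration(n);E=np.array(c["extrinsics"])
    d=np.array([(u-c["cx"])/c["fx"],-(v-c["cy"])/c["fy"],-1.])
    return -E[:3,:3].T@E[:3,3],E[:3,:3].T@d
def plane(n,u,v,z,c=None):
    o,d=ray(n,u,v,c);return o+d*(z-o[2])/d[2]
def tri(a,b):
    (o,d),(p,e)=ray(*a),ray(*b)
    s=np.linalg.lstsq(np.c_[d,-e],p-o,rcond=None)[0]
    A,B=o+d*s[0],p+e*s[1];return (A+B)/2,np.linalg.norm(A-B)
def proj(n,P,c=None):
    c=c or imaging.calibration(n);E=np.array(c["extrinsics"]);p=E[:3,:3]@P+E[:3,3]
    return c["cx"]+c["fx"]*p[0]/-p[2],c["cy"]-c["fy"]*p[1]/-p[2]
def tool():
    o=bot.get_obs();w=o["tool_rot"];return o,R.from_quat(np.r_[w[1:],w[0]])
E
python3 - <<'E'
from h import *
t=cv2.imread("pics/top0.png");s=cv2.imread("pics/scene0.png")
cv2.imwrite("pics/tc.png",cv2.resize(t[110:245,30:240],None,fx=3.8,fy=3.8,interpolation=cv2.INTER_CUBIC))
cv2.imwrite("pics/sc.png",cv2.resize(s[105:265,300:465],None,fx=3.7,fy=3.7,interpolation=cv2.INTER_CUBIC))
for n,im in(("top",t),("scene",s)):
    h=cv2.cvtColor(im,cv2.COLOR_BGR2HSV)
    for nm,lo,hi in(("blue",(105,120,60),(125,255,255)),("orange",(10,180,120),(19,255,255)),("amber",(20,180,80),(28,255,255))):
        m=cv2.inRange(h,lo,hi);cs,_=cv2.findContours(m,cv2.RETR_EXTERNAL,cv2.CHAIN_APPROX_SIMPLE)
        for c in cs:
            if cv2.contourArea(c)>150:
                (x,y),wh,a=cv2.minAreaRect(c);print(n,nm,round(x,1),round(y,1),np.round(wh),round(a),"z22:",plane(n,x,y,.022))
E
```

```text
top blue 342.7 235.0 [38. 38.] 2 z22: [ 0.4658 -0.3934  0.022 ]
top orange 391.1 297.4 [40. 39.] 69 z22: [ 0.2852 -0.5317  0.022 ]
top orange 308.7 181.4 [37. 37.] 85 z22: [ 0.6283 -0.2926  0.022 ]
top amber 308.5 187.5 [31. 21.] 0 z22: [ 0.6092 -0.2919  0.022 ]
top amber 180.5 185.7 [67. 69.] 84 z22: [0.6078 0.095  0.022 ]
scene blue 218.6 281.9 [36. 39.] 52 z22: [ 0.4711 -0.3953  0.022 ]
scene blue 137.0 88.5 [53. 35.] 45 z22: [-0.4043 -0.1003  0.022 ]
scene orange 279.8 296.8 [37. 38.] 45 z22: [ 0.6336 -0.2935  0.022 ]
scene orange 146.3 271.2 [36. 40.] 34 z22: [ 0.2903 -0.5338  0.022 ]
scene orange 40.0 54.5 [109.  80.] 90 z22: [-0.8637 -0.2821  0.022 ]
scene amber 279.5 296.0 [35. 36.] 42 z22: [ 0.6313 -0.2926  0.022 ]
scene amber 147.6 271.6 [27. 38.] 34 z22: [ 0.294  -0.5317  0.022 ]
scene amber 353.3 202.9 [43. 64.] 43 z22: [0.5603 0.1152 0.022 ]
scene amber 163.2 73.0 [49. 28.] 51 z22: [-0.4059  0.029   0.022 ]
```

View pics/tc.png

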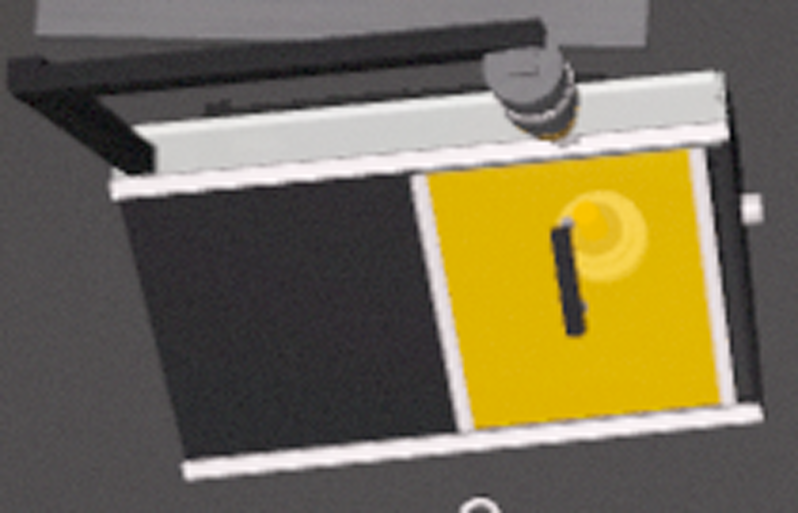

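View pics/sc.png

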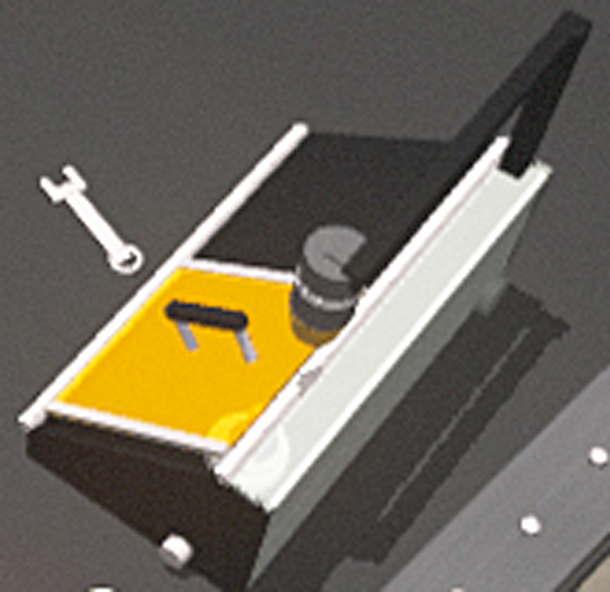

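The crops show the front rail running from (184,470) to (762,413) in the top crop and the rear rail from (112,188) to (728,133). The guard bar's ends are at (560,228) and (577,332). The orange carrier shows through the guard at about (600,237).

Run:
```python
from h import *
T=lambda x,y:("top",x/3.8+30,y/3.8+110)
S=lambda x,y:("scene",x/3.7+300,y/3.7+105)
L,e1=tri(T(186,470),S(303,128));Rr,e2=tri(T(762,413),S(30,420))
print("front rail L,R",L,e1,Rr,e2,np.linalg.norm(L-Rr))
b1,e1=tri(T(560,228),S(245,320));b2,e2=tri(T(577,332),S(170,308));print("bar up,low",b1,e1,b2,e2,np.linalg.norm(b1-b2))
B=[plane(*T(x,y),.165) for x,y in((112,188),(728,133))];print("rear rail",B)
F=[plane(*T(x,y),.048) for x,y in((186,470),(762,413))];print("front rail pl",F)
ch=plane(*T(600,237),.036);print("chuck seen",ch,"handle top",plane(*T(583,215),.085))
for nm,(l,r) in(("tri",(L,Rr)),("fr",F),("rear",B)):
    y=(l-r)[:2];print(nm,"yaw",np.degrees(np.arctan2(-y[0],y[1])),"mid",(l+r)[:2]/2,np.linalg.norm(y))
    yaw=np.arctan2(-y[0],y[1]);M=np.array([[np.cos(yaw),-np.sin(yaw)],[np.sin(yaw),np.cos(yaw)]])
    xm=-.113 if nm!="rear" else .072
    o=(l+r)[:2]/2-M@[xm,0];print(" origin",o,"chuck",o+M@[.04,-.105]," bar in unit",M.T@((b1+b2)[:2]/2-o),"chuck seen in unit",M.T@(ch[:2]-o))
print("lamp bottom tri", tri(T(545,128),S(325,325)))
```

```text
front rail L,R [0.455  0.3795 0.0445] 0.004151020722389161 [ 0.5077 -0.0562  0.0499] 0.010393475124192876 0.438863695482187
bar up,low [0.6141 0.0794 0.1784] 0.004982910933760034 [0.5478 0.0705 0.1367] 0.003280137916583059 0.07880426982157292
rear rail [array([0.6397, 0.3997, 0.165 ]), array([ 0.6895, -0.0375,  0.165 ])]
front rail pl [array([0.4533, 0.3762, 0.048 ]), array([ 0.5049, -0.0603,  0.048 ])]
chuck seen [0.6458 0.0724 0.036 ] handle top [0.6494 0.078  0.085 ]
tri yaw 6.891598070312982 mid [0.4813 0.1617] 0.43883050865945655
 origin [0.5935 0.1752] chuck [0.6458 0.0758]  bar in unit [-0.0245 -0.0981] chuck seen in unit [ 0.0396 -0.1084]
fr yaw 6.735708712975564 mid [0.4791 0.158 ] 0.43955024200789766
 origin [0.5913 0.1712] chuck [0.6434 0.0716]  bar in unit [-0.0216 -0.0944] chuck seen in unit [ 0.0425 -0.1046]
rear yaw 6.498847438115094 mid [0.6646 0.1811] 0.4400349157692077
 origin [0.5931 0.173 ] chuck [0.6447 0.0732]  bar in unit [-0.0231 -0.096 ] chuck seen in unit [ 0.041  -0.1059]
lamp bottom tri (array([0.6746, 0.0877, 0.2239]), np.float64(0.01269991254229015))
```

Emit:
carry_out([
  [0, 0, -5, 0, 1],
  [0, 0, -5, 0, 1],
])

```text
t: 0.3
eef_pos: [0.282, -0.6119, 0.3489]
tool_rot: [-0.003, 0.977, 0.214, -0.001]
contact_force: [1.2, -0.5, 0.0]
gripper_width: 1.002
grasp_force: 0.0
```

Emit:
carry_out([
  [3, -2.4, -2, 0, 1],
  [3, -2.4, -2, 0, 1],
  [3, -2.4, -2, 0, 1],
  [3, -2.4, -2, 0, 1],
  [3, -2.4, -2, 0, 1],
  [3, -2.4, -2, 0, 1],
  [3, -2.4, -2, 0, 1],
  [3, -2.4, -2, 0, 1],
  [3, -2.4, -2, 0, 1],
  [3, -2.4, -2, 0, 1],
])

```text
t: 1.3
eef_pos: [0.4547, -0.268, 0.5506]
tool_rot: [-0.0, 0.977, 0.214, -0.0]
contact_force: [1.3, -0.2, -0.8]
gripper_width: 1.004
grasp_force: 0.0
```

Emit:
carry_out([
  [3, -2.4, 0, 0, -1],
  [3, -2.4, 0, 0, -1],
  [3, -2.4, 0, 0, -1],
  [3, -2.4, 0, 0, -1],
  [3, -2.4, 0, 0, -1],
  [3, -2.4, 0, 0, -1],
  [3, -2.4, 0, 0, -1],
  [3, -2.4, 0, 0, -1],
  [3, -2.4, 0, 0, -1],
  [0, 0, 0, 8.5, -1],
  [0, 0, 0, 8.5, -1],
  [0, 0, 0, 1, -1],
])

```text
t: 2.5
eef_pos: [0.6094, 0.04, 0.5493]
tool_rot: [0.0, 0.998, 0.058, -0.001]
contact_force: [0.0, -1.0, -0.1]
gripper_width: -0.003
grasp_force: 0.0
```

Run:
```python
from h import *
o,r=tool();print(o["t"],o["q"],o["eef_pos"]);print(r.as_matrix())
```

```text
2.5 [ 0.0967  0.2809 -0.3697  1.1948  0.1009  1.6847 -1.703 ] [0.6094 0.04   0.5493]
[[ 0.9933  0.1159 -0.0012]
 [ 0.1159 -0.9933 -0.0002]
 [-0.0013  0.0001 -1.    ]]
```

Emit:
carry_out([
  [0, 0, -4, 0, -1],
  [0, 0, -4, 0, -1],
  [0, 0, -4, 0, -1],
  [0, 0, -4, 0, -1],
  [0, 0, -4, 0, -1],
])

```text
t: 3.0
eef_pos: [0.6106, 0.0358, 0.6517]
tool_rot: [0.001, 0.998, 0.058, -0.003]
contact_force: [1.4, 0.5, -1.5]
gripper_width: -0.003
grasp_force: 0.0
```

Run:
```python
from h import *
o,r=tool();print(o["t"],o["q"],o["eef_pos"]);print(r.as_matrix())
```

```text
3.0 [-0.3493  0.3094  0.3041  0.9414 -0.0948  1.9083 -1.5445] [0.6106 0.0358 0.6517]
[[ 0.9933  0.1157 -0.0055]
 [ 0.1157 -0.9933 -0.0022]
 [-0.0057  0.0016 -1.    ]]
```

Emit:
carry_out([
  [0, 0, -5, 0, -1],
  [0, 0, -5, 0, -1],
  [0, 0, -5, 0, -1],
  [0, 0, -5, 0, -1],
  [0, 0, -5, 0, -1],
  [0, 0, -5, 0, -1],
])

```text
t: 3.6
eef_pos: [0.5455, 0.032, 0.7808]
tool_rot: [-0.0, 0.992, 0.058, 0.113]
contact_force: [-0.2, 0.6, 0.5]
gripper_width: -0.002
grasp_force: 0.0
```

Run:
```python
from h import *
o,r=tool();print(o["t"],o["q"],o["eef_pos"]);print(r.as_matrix())
```

```text
3.6 [-0.7293  0.1472  0.7236  0.8866 -0.1124  1.9152 -1.5266] [0.5455 0.032  0.7808]
[[ 0.9679  0.1148  0.2237]
 [ 0.1147 -0.9933  0.0135]
 [ 0.2238  0.0126 -0.9746]]
```

Emit:
carry_out([
  [0, 0, -5, 0, -1],
  [0, 0, -5, 0, -1],
  [0, 0, -5, 0, -1],
  [0, 0, -5, 0, -1],
])

```text
t: 4.0
eef_pos: [0.4944, 0.0288, 0.8533]
tool_rot: [0.004, 0.98, 0.051, 0.19]
contact_force: [-2.2, 2.9, 1.6]
gripper_width: 0.005
grasp_force: 0.0
```

Run:
```python
from h import *
o,r=tool();print(o["t"],o["q"],o["eef_pos"]);print(r.as_matrix())
```

```text
4.0 [-1.3695 -0.0379  1.1056  0.8665  0.1265  1.9151 -1.6601] [0.4944 0.0288 0.8533]
[[ 0.9225  0.0974  0.3734]
 [ 0.1008 -0.9949  0.0105]
 [ 0.3725  0.028  -0.9276]]
```

Emit:
carry_out([
  [3.5, 0, -3.5, 0, -1],
  [3.5, 0, -3.5, 0, -1],
  [3.5, 0, -3.5, 0, -1],
])

```text
t: 4.3
eef_pos: [0.5275, 0.0405, 0.9023]
tool_rot: [-0.003, 0.969, 0.059, 0.239]
contact_force: [-0.4, -0.1, 0.8]
gripper_width: -0.0
grasp_force: 0.0
```

```bash
cat > st.py <<'E'
from h import *
o,r=tool();m=r.as_matrix();print(o["t"],o["q"],o["eef_pos"]);print(m)
M=R.from_euler("z",6.7,degrees=True).as_matrix();n=M.T@m
print("tilt",np.degrees(np.arctan2(n[0,2],-n[2,2])),"side",np.degrees(np.arcsin(n[1,2])),"roll(y.x,y.z unit)",n[0,1],n[2,1],"pos in unit mm",1e3*(M.T@(o["eef_pos"]-[.593,.173,0])))
E
python3 st.py
```

```text
4.3 [-0.8652  0.1238  0.8768  0.6596 -0.1291  1.9154 -1.5387] [0.5275 0.0405 0.9023]
[[ 0.879   0.1157  0.4626]
 [ 0.113  -0.993   0.0336]
 [ 0.4633  0.0227 -0.8859]]
tilt 27.61153753121816 side -1.1781945719013072 roll(y.x,y.z unit) -0.0009915543841243718 0.022684999147657214 pos in unit mm [ -80.4876 -123.9154  902.2654]
```

Emit:
carry_out([
  [3.5, 0, -3, 0, -1],
  [2.5, 0, -2, 0, -1],
])

```text
t: 4.5
eef_pos: [0.5506, 0.0417, 0.925]
tool_rot: [-0.002, 0.962, 0.055, 0.267]
contact_force: [-0.1, 0.5, -0.6]
gripper_width: 0.001
grasp_force: 0.0
```

```bash
python3 st.py
```

```text
4.5 [-0.6556  0.1808  0.7163  0.5404 -0.1713  1.9152 -1.5393] [0.5506 0.0417 0.925 ]
[[ 0.8513  0.1075  0.5135]
 [ 0.1057 -0.9939  0.0327]
 [ 0.5138  0.0264 -0.8575]]
tilt 30.93001942100535 side -1.571272863054678 roll(y.x,y.z unit) -0.009227582229132355 0.02643649741215222 pos in unit mm [ -57.4355 -125.4596  924.9898]
```

```bash
cat > d.py <<'E'
import sys
from h import *
# delta (cm, tool axes) to a target in unit mm, or world mm with 'w'
a=sys.argv[1:];w=a[0]=='w';v=np.array(a[-3:],float)/1e3
M=R.from_euler("z",6.7,degrees=True).as_matrix()
t=v if w else M@v+[.593,.173,0]
o,r=tool();d=r.inv().apply(t-o["eef_pos"])*100
print("pos",o["eef_pos"],"tgt",t,"delta cm",d,np.linalg.norm(d),"q",o["q"],"w",o["gripper_width"])
E
python3 d.py u -89 -96 258
```

```text
pos [0.5506 0.0417 0.925 ] tgt [0.5158 0.0673 0.258 ] delta cm [-36.9643  -4.679   55.49  ] 66.83858478673064 q [-0.6556  0.1808  0.7163  0.5404 -0.1713  1.9152 -1.5393] w 0.0011984302991992347
```

Emit:
carry_out([
  [-1.5, -0.2, 2.3, 0, 0],
  [-1.5, -0.2, 2.3, 0, 0],
  [-1.5, -0.2, 2.3, 0, 0],
  [-2, -0.2, 3, 0, 0],
  [-2, -0.2, 3, 0, 0],
  [-2, -0.2, 3, 0, 0],
  [-2, -0.2, 3, 0, 0],
  [-2, -0.2, 3, 0, 0],
])

```text
t: 5.3
eef_pos: [0.5364, 0.0494, 0.6602]
tool_rot: [-0.002, 0.962, 0.055, 0.266]
contact_force: [0.8, -0.7, -0.6]
gripper_width: 0.502
grasp_force: 0.0
```

```bash
python3 st.py;python3 d.py u -89 -96 258
```

```text
5.3 [-0.9437 -0.2434  0.4963  1.5374  0.3106  1.313  -1.888 ] [0.5364 0.0494 0.6602]
[[ 0.8521  0.1071  0.5124]
 [ 0.1054 -0.9939  0.0324]
 [ 0.5127  0.0264 -0.8581]]
tilt 30.854418595273227 side -1.5821603882419197 roll(y.x,y.z unit) -0.009607185724399133 0.026422356085445388 pos in unit mm [ -70.645  -116.1433  660.2072]
pos [0.5364 0.0494 0.6602] tgt [0.5158 0.0673 0.258 ] delta cm [-22.1874  -3.0586  33.5186] 40.31293948406453 q [-0.9437 -0.2434  0.4963  1.5374  0.3106  1.313  -1.888 ] w 0.501795910411098
```

Emit:
carry_out([
  [-2, -0.3, 3, 0, 0],
  [-2, -0.3, 3, 0, 0],
  [-2, -0.3, 3, 0, 0],
  [-2, -0.3, 3, 0, 0],
  [-2, -0.3, 3, 0, 0],
  [-2, -0.3, 3, 0, 0],
])

```text
t: 5.9
eef_pos: [0.5245, 0.0608, 0.4438]
tool_rot: [-0.002, 0.962, 0.055, 0.266]
contact_force: [-0.1, 0.7, -0.3]
gripper_width: 0.499
grasp_force: 0.0
```

```bash
python3 st.py;python3 d.py u -89 -96 258
```

```text
5.9 [-0.9009 -0.2541  0.4791  2.0109  0.3813  0.8718 -2.0363] [0.5245 0.0608 0.4438]
[[ 0.8521  0.1067  0.5124]
 [ 0.105  -0.9939  0.0323]
 [ 0.5127  0.0263 -0.8582]]
tilt 30.85172278143027 side -1.5888799715362651 roll(y.x,y.z unit) -0.010036235342663798 0.026302401407758805 pos in unit mm [ -81.1034 -103.4232  443.8456]
pos [0.5245 0.0608 0.4438] tgt [0.5158 0.0673 0.258 ] delta cm [-10.2026  -1.2229  15.5233] 18.616136845099856 q [-0.9009 -0.2541  0.4791  2.0109  0.3813  0.8718 -2.0363] w 0.4993007569206046
```

```bash
python3 d.py u -67 -96 260
```

```text
pos [0.5245 0.0608 0.4438] tgt [0.5377 0.0698 0.26  ] delta cm [-8.2112 -1.2397 16.4794] 18.45351515506537 q [-0.9009 -0.2541  0.4791  2.0109  0.3813  0.8718 -2.0363] w 0.4993007569206046
```

Emit:
carry_out([
  [-1.6, -0.2, 3.2, 0, 0],
  [-1.6, -0.2, 3.2, 0, 0],
  [-1.6, -0.2, 3.2, 0, 0],
  [-1.6, -0.3, 3.2, 0, 0],
  [-1.6, -0.3, 3.2, 0, 0],
])

```text
t: 6.4
eef_pos: [0.5374, 0.0698, 0.2656]
tool_rot: [-0.002, 0.962, 0.055, 0.267]
contact_force: [0.9, 0.8, -0.5]
gripper_width: 0.503
grasp_force: 0.0
```

```bash
python3 st.py;python3 d.py u -25 -96 156
python3 - <<'E'
from h import *
o,r=tool();c=imaging.calibration("wrist");im=imaging.read_camera("wrist");cv2.imwrite("pics/w1.png",im[:,:,::-1])
M=R.from_euler("z",6.7,degrees=True).as_matrix()
for p in((-25,-96,156),(40,-105,85),(-59,-96,135),(9,-96,177)):
    print(p,proj("wrist",M@np.array(p)/1e3+[.593,.173,0],c))
E
```

```text
6.4 [-0.8935 -0.0078  0.5849  2.2616  0.3526  0.3814 -2.0586] [0.5374 0.0698 0.2656]
[[ 0.8519  0.1066  0.5128]
 [ 0.1048 -0.994   0.0325]
 [ 0.5131  0.0261 -0.8579]]
tilt 30.880517572287626 side -1.5812421044029303 roll(y.x,y.z unit) -0.01013040932517368 0.026093703269126342 pos in unit mm [-67.2868 -95.9748 265.6037]
pos [0.5374 0.0698 0.2656] tgt [0.5794 0.0747 0.156 ] delta cm [-1.9947 -0.3263 11.5726] 11.747826227468396 q [-0.8935 -0.0078  0.5849  2.2616  0.3526  0.3814 -2.0586] w 0.5034219406077949
(-25, -96, 156) (np.float64(276.53010207849377), np.float64(236.6149743941988))
(40, -105, 85) (np.float64(283.58573409987923), np.float64(186.44001671650085))
(-59, -96, 135) (np.float64(276.50201443508007), np.float64(279.7598639920148))
(9, -96, 177) (np.float64(276.56111159369885), np.float64(188.9818536549015))
```

View pics/w1.png

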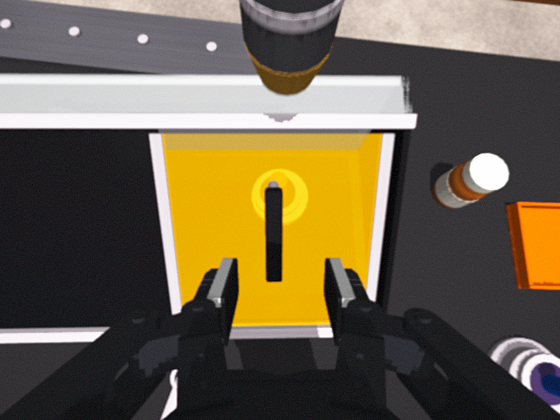

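The wrist view puts the bar at (274,235), as predicted (276,237). The fingers straddle it.

Emit:
carry_out([
  [-0.5, -0.2, 1, 0, 0],
  [-0.5, -0.2, 1, 0, 0],
  [0, 0, 2, 0, 0],
  [0, 0, 2, 0, 0],
  [0, 0, 2, 0, 0],
  [0, 0, 2, 0, 0],
  [0, 0, 1.4, 0, 0],
  [0, 0, 0, 0, 0],
])

```text
t: 7.25
eef_pos: [0.5807, 0.0734, 0.1728]
tool_rot: [0.003, 0.963, 0.055, 0.263]
contact_force: [-1.0, 0.0, -0.3]
gripper_width: 0.501
grasp_force: 0.0
```

```bash
python3 st.py;python3 d.py u -25 -96 156
```

```text
7.25 [-0.3847  0.2515  0.0966  2.2355  0.6447  0.1711 -2.3652] [0.5807 0.0734 0.1728]
[[ 0.8553  0.1039  0.5076]
 [ 0.1068 -0.994   0.0236]
 [ 0.507   0.034  -0.8613]]
tilt 30.477797529850854 side -2.05010083722628 roll(y.x,y.z unit) -0.012764773090489663 0.033995651716262634 pos in unit mm [-23.8001 -97.5127 172.77  ]
pos [0.5807 0.0734 0.1728] tgt [0.5794 0.0747 0.156 ] delta cm [-0.9527 -0.2066  1.3781] 1.688077413547744 q [-0.3847  0.2515  0.0966  2.2355  0.6447  0.1711 -2.3652] w 0.5005819637747996
```

Emit:
carry_out([
  [-0.3, -0.1, 0.4, 0, -1],
  [-0.3, 0, 0.4, 0, -1],
  [0, 0, 0, 0, -1],
  [0, 0, 0, 0, -1],
  [0, 0, 0, 0, -1],
], force=40)

```text
t: 7.75
eef_pos: [0.5796, 0.0753, 0.1643]
tool_rot: [0.002, 0.963, 0.054, 0.265]
contact_force: [-3.5, -0.9, 7.6]
gripper_width: 0.157
grasp_force: 40.4
```

```bash
python3 st.py
```

```text
7.75 [-0.3072  0.2667  0.0029  2.2399  0.8513  0.172  -2.572 ] [0.5796 0.0753 0.1643]
[[ 0.8541  0.1035  0.5097]
 [ 0.1059 -0.9941  0.0245]
 [ 0.5092  0.0331 -0.86  ]]
tilt 30.623252128188497 side -2.015055017264586 roll(y.x,y.z unit) -0.013165022194966127 0.033067113192483094 pos in unit mm [-24.6914 -95.5054 164.3323]
```

Emit:
carry_out([
  [0, -1, 0, 0, -1],
  [0, -2, -0.1, 0, -1],
  [0, -2, -0.1, 0, -1],
  [0, -2, -0.1, 0, -1],
  [0, -2, 0, 0, -1],
  [0, -2, -0.1, 0, -1],
  [0, -2, -0.1, 0, -1],
  [0, -2, 0, 0, -1],
  [0, -2, -0.1, 0, -1],
  [0, -1, 0, 0, -1],
])

```text
t: 8.75
eef_pos: [0.5579, 0.2563, 0.1643]
tool_rot: [0.001, 0.963, 0.055, 0.265]
contact_force: [-5.8, -3.2, 15.0]
gripper_width: 0.156
grasp_force: 41.8
```

```bash
python3 st.py
```

```text
8.75 [-0.818   0.3285  0.1555  2.1548  0.8809  0.3341 -2.9334] [0.5579 0.2563 0.1643]
[[ 0.8537  0.1051  0.51  ]
 [ 0.1065 -0.994   0.0265]
 [ 0.5097  0.0317 -0.8597]]
tilt 30.65843427294638 side -1.8992950426705717 roll(y.x,y.z unit) -0.011563801307837894 0.031672787156984905 pos in unit mm [-25.1645  86.7854 164.294 ]
```

Emit:
carry_out([
  [0, -0.5, 0.1, 0, -1],
  [0, -0.5, 0.1, 0, -1],
  [0, 0, 0.1, 0, -1],
  [0, 0, 0, 0, -0.2],
  [0, 0, 0, 0, 0],
])

```text
t: 9.25
eef_pos: [0.5576, 0.2645, 0.1603]
tool_rot: [0.002, 0.963, 0.055, 0.264]
contact_force: [0.1, -0.3, -0.5]
gripper_width: 0.483
grasp_force: 0.0
```

```bash
python3 st.py
```

```text
9.25 [-0.8557  0.3428  0.1847  2.1483  0.8672  0.3298 -2.9363] [0.5576 0.2645 0.1603]
[[ 0.8547  0.1045  0.5085]
 [ 0.1064 -0.994   0.0254]
 [ 0.5081  0.0324 -0.8607]]
tilt 30.55257113992654 side -1.955714602634981 roll(y.x,y.z unit) -0.012186182603021291 0.03243500703254979 pos in unit mm [-24.4708  95.0435 160.3456]
```

Emit:
carry_out([
  [0, 0, -1.5, 0, 0],
  [0, 0, -2.5, 0, 0],
  [0, 0, -4, 0, 0],
  [0, 0, -4, 0, 0],
  [0, 0, 0, 8.5, 0],
])

```text
t: 9.75
eef_pos: [0.4965, 0.2626, 0.267]
tool_rot: [-0.02, 0.964, -0.017, 0.265]
contact_force: [0.2, 0.9, 0.4]
gripper_width: 0.499
grasp_force: 0.0
```

```bash
python3 st.py
```

```text
9.75 [-0.8592  0.088   0.0743  2.1578  0.6565  0.5793 -2.8931] [0.4965 0.2626 0.267 ]
[[ 0.8594 -0.0227  0.5107]
 [-0.0443 -0.9986  0.0301]
 [ 0.5093 -0.0485 -0.8592]]
tilt 30.72928953228679 side -1.7018211334898559 roll(y.x,y.z unit) -0.1390727187956059 -0.04848421751937648 pos in unit mm [-85.4099 100.2511 267.042 ]
```

Emit:
carry_out([
  [0, 0, 0, -8.5, 0],
  [0, 0, 0, -8.5, 0],
  [0, 0, 0, -8.5, 0],
])

```text
t: 10.05
eef_pos: [0.4966, 0.2607, 0.2624]
tool_rot: [0.042, 0.944, 0.199, 0.26]
contact_force: [0.4, -0.5, -0.6]
gripper_width: 0.506
grasp_force: 0.0
```

```bash
python3 st.py
```

```text
10.05 [-0.8296  0.0963  0.0457  2.1585  0.663   0.5793 -2.4469] [0.4966 0.2607 0.2624]
[[ 0.786   0.354   0.5068]
 [ 0.3974 -0.9173  0.0243]
 [ 0.4735  0.1823 -0.8617]]
tilt 30.43180512588366 side -2.00579345912542 roll(y.x,y.z unit) 0.24454378129315882 0.18233748759587343 pos in unit mm [-85.4857  98.3675 262.425 ]
```

Emit:
carry_out([
  [0, 0, 0, -8.5, 0],
  [0, 0, 0, -8.5, 0],
  [0, 0, 0, -8.5, 0],
  [0, 0, 0, -8.5, 0],
  [0, 0, 0, -8.5, 0],
  [0, 0, 0, -8.5, 0],
  [0, 0, 0, -8.5, 0],
  [0, 0, 0, -8.5, 0],
  [0, 0, 0, -8.5, 0],
  [0, 0, 0, -8.5, 0],
  [0, 0, 0, -8.5, 0],
])

```text
t: 11.15
eef_pos: [0.4967, 0.2606, 0.2622]
tool_rot: [0.218, 0.502, 0.824, 0.147]
contact_force: [-0.2, -0.4, -0.3]
gripper_width: 0.5
grasp_force: 0.0
```

Emit:
carry_out([
  [0, 0, 0, -8.5, 0],
  [0, 0, 0, -8.5, 0],
  [0, 0, 0, -8.5, 0],
  [0, 0, 0, -8.5, 0],
  [0, 0, 0, -8.5, 0],
  [0, 0, 0, -8.5, 0],
  [0, 0, 0, -8.5, 0],
  [0, 0, 0, -8.5, 0],
])

```text
t: 11.95
eef_pos: [0.4967, 0.2606, 0.2622]
tool_rot: [0.263, -0.045, 0.964, 0.0]
contact_force: [-0.6, 0.1, -0.4]
gripper_width: 0.502
grasp_force: 0.0
```

```bash
python3 st.py; python3 d.py u -24 -105 180
```

```text
11.95 [-0.6456  0.1059 -0.15    2.1475  0.6937  0.5949  0.3456] [0.4967 0.2606 0.2622]
[[-0.8579 -0.0862  0.5065]
 [-0.086   0.996   0.0239]
 [-0.5066 -0.0231 -0.8619]]
tilt 30.408434511590848 side -2.027618471522158 roll(y.x,y.z unit) 0.030610555820675588 -0.023054996874767385 pos in unit mm [-85.4543  98.2535 262.1662]
pos [0.4967 0.2606 0.2622] tgt [0.5814 0.0659 0.18  ] delta cm [ -1.4349 -19.9329  10.9097] 22.768378625283507 q [-0.6456  0.1059 -0.15    2.1475  0.6937  0.5949  0.3456] w 0.5021588054986377
```

Emit:
carry_out([
  [0, -2, 0, -1.5, 0],
  [0, -3, 0, 0, 0],
  [0, -3, 0, 0, 0],
  [0, -3, 0, 0, 0],
  [0, -3, 0, 0, 0],
  [0, -3, 0, 0, 0],
  [0, -3, 0, 0, 0],
])

```text
t: 12.65
eef_pos: [0.5169, 0.0607, 0.2687]
tool_rot: [0.263, -0.054, 0.963, -0.002]
contact_force: [0.4, -0.3, -0.9]
gripper_width: 0.501
grasp_force: 0.0
```

```bash
python3 st.py; python3 d.py u 40 -105 68
python3 - <<'E'
from h import *
o,r=tool();c=imaging.calibration("wrist");im=imaging.read_camera("wrist");cv2.imwrite("pics/w2.png",im[:,:,::-1])
M=R.from_euler("z",6.7,degrees=True).as_matrix()
for p in((40,-105,85),(40,-105,38),(40,-105,30)):
    print(p,proj("wrist",M@np.array(p)/1e3+[.593,.173,0],c))
h=cv2.cvtColor(im,cv2.COLOR_RGB2HSV);m=cv2.inRange(h,(5,150,80),(19,255,255))
cs,_=cv2.findContours(m,cv2.RETR_EXTERNAL,cv2.CHAIN_APPROX_SIMPLE)
for k in cs:
    if cv2.contourArea(k)>60: print(cv2.boundingRect(k),cv2.contourArea(k))
E
```

```text
12.65 [-0.372  -0.0226  0.0535  2.2663  0.3541  0.4036  1.0736] [0.5169 0.0607 0.2687]
[[-0.8556 -0.1035  0.5072]
 [-0.1055  0.9941  0.0249]
 [-0.5068 -0.0322 -0.8615]]
tilt 30.46242115304803 side -1.9735576790290301 roll(y.x,y.z unit) 0.013220904443828379 -0.032176840224782316 pos in unit mm [ -88.7009 -102.6238  268.6576]
pos [0.5169 0.0607 0.2687] tgt [0.645  0.0734 0.068 ] delta cm [-0.9236  0.5783 23.8148] 23.83968314219414 q [-0.372  -0.0226  0.0535  2.2663  0.3541  0.4036  1.0736] w 0.5010271007617613
(40, -105, 85) (np.float64(285.6902895567082), np.float64(197.30301032750717))
(40, -105, 38) (np.float64(286.52843583618505), np.float64(169.90307394616883))
(40, -105, 30) (np.float64(286.65794129087095), np.float64(165.66939623820974))
(258, 336, 51, 37) 1377.5
(281, 171, 18, 37) 500.5
(83, 168, 43, 31) 605.5
(0, 66, 57, 93) 3043.0
```

View pics/w2.png

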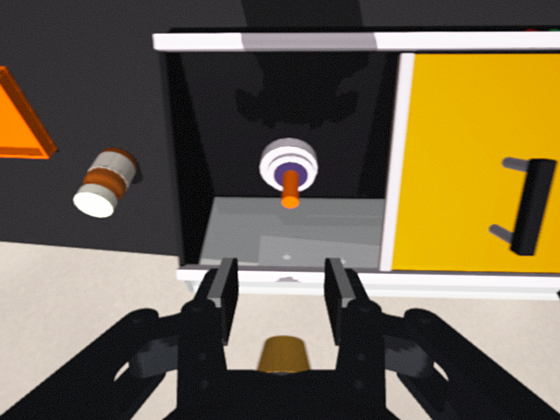

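Emit:
carry_out([
  [-0.4, 0.4, 2, 0, 0],
  [-0.5, 0.4, 2, 0, 0],
  [0, 0, 2, 0, 0],
  [0, 0, 2, 0, 0],
  [0, 0, 1.5, 0, 0],
  [0, 0, 1.5, 0, 0],
  [0, 0, 1.5, 0, 0],
])

```text
t: 13.4
eef_pos: [0.5876, 0.0745, 0.1645]
tool_rot: [0.263, -0.055, 0.963, -0.002]
contact_force: [0.4, -0.7, -0.4]
gripper_width: 0.5
grasp_force: 0.0
```

```bash
python3 st.py; python3 d.py u 40 -103 68
```

```text
13.4 [-0.3264  0.2772  0.0335  2.2228  0.7587  0.1694  0.6667] [0.5876 0.0745 0.1645]
[[-0.8557 -0.1039  0.5069]
 [-0.1063  0.994   0.0241]
 [-0.5064 -0.0333 -0.8617]]
tilt 30.433490758507116 side -2.0153890043720573 roll(y.x,y.z unit) 0.012824670431193144 -0.033252796813576645 pos in unit mm [-16.8978 -97.1501 164.4684]
pos [0.5876 0.0745 0.1645] tgt [0.6447 0.0754 0.068 ] delta cm [-0.0182 -0.1909 11.2134] 11.215049862398281 q [-0.3264  0.2772  0.0335  2.2228  0.7587  0.1694  0.6667] w 0.4995116878053058
```

Emit:
carry_out([
  [0, 0, 1, 0, 0],
  [0, 0, 1, 0, 0],
  [0, 0, 1, 0, 0],
])

```text
t: 13.7
eef_pos: [0.6029, 0.0747, 0.139]
tool_rot: [0.263, -0.054, 0.963, -0.002]
contact_force: [0.7, -0.4, -0.2]
gripper_width: 0.501
grasp_force: 0.0
```

```bash
python3 st.py; python3 d.py u 40 -103 68
```

```text
13.7 [-0.1932  0.3488 -0.1103  2.1984  1.134   0.1751  0.3104] [0.6029 0.0747 0.139 ]
[[-0.8556 -0.1031  0.5073]
 [-0.1056  0.9941  0.024 ]
 [-0.5068 -0.033  -0.8615]]
tilt 30.458552505879894 side -2.0272631894467805 roll(y.x,y.z unit) 0.013596344093932735 -0.03304237509255055 pos in unit mm [ -1.6503 -98.8185 138.953 ]
pos [0.6029 0.0747 0.139 ] tgt [0.6447 0.0754 0.068 ] delta cm [ 0.0071 -0.1268  8.2371] 8.238062932053435 q [-0.1932  0.3488 -0.1103  2.1984  1.134   0.1751  0.3104] w 0.5014006667179862
```

Works: the wrist is rolling around its limit.

Emit:
carry_out([
  [0, -0.1, 1, 0, 0],
  [0, 0, 1, 0, 0],
  [0, 0, 1, 0, 0],
  [0, 0, 1, 0, 0],
  [0, 0, 1, 0, 0],
])

```text
t: 14.2
eef_pos: [0.6285, 0.0749, 0.096]
tool_rot: [0.263, -0.054, 0.963, -0.003]
contact_force: [-0.2, 0.1, 0.0]
gripper_width: 0.498
grasp_force: 0.0
```

```bash
python3 st.py; python3 d.py u 40 -103 68
python3 - <<'E'
from h import *
im=imaging.read_camera("wrist");cv2.imwrite("pics/w3.png",im[:,:,::-1])
E
```

```text
14.2 [-0.1433  0.4633 -0.1558  2.1595  1.583   0.1794 -0.1159] [0.6285 0.0749 0.096 ]
[[-0.8554 -0.1032  0.5075]
 [-0.1059  0.9941  0.0236]
 [-0.507  -0.0335 -0.8613]]
tilt 30.472901773952895 side -2.0493516911548797 roll(y.x,y.z unit) 0.013536156226517427 -0.033526201947889966 pos in unit mm [  23.7664 -101.5902   95.987 ]
pos [0.6285 0.0749 0.096 ] tgt [0.6447 0.0754 0.068 ] delta cm [ 0.0203 -0.0251  3.2383] 3.2385001395836364 q [-0.1433  0.4633 -0.1558  2.1595  1.583   0.1794 -0.1159] w 0.49836801392172625
```

View pics/w3.png

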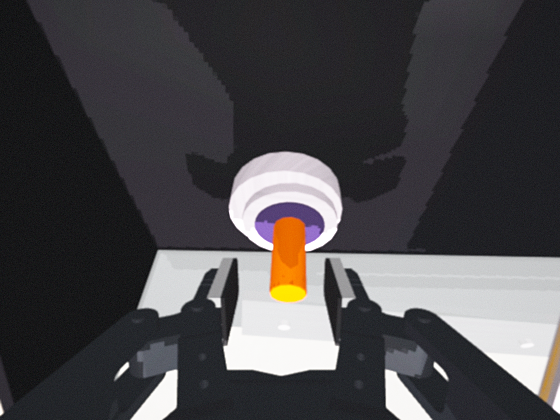

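The handle (288,290) lies about 4 mm right of the fingers' middle (281). I'll correct that, go in and grip.

Emit:
carry_out([
  [0, 0.3, 0.5, 0, 0],
  [0, 0, 1, 0, 0],
  [0, 0, 1, 0, 0],
  [0, 0, 0.6, 0, 0],
  [0, 0, 0, 0, 0],
  [0, 0, 0, 0, -0.3],
  [0, 0, 0, 0, -0.6],
  [0, 0, 0, 0, -1],
  [0, 0, 0, 0, -1],
  [0, 0, 0, 0, -1],
], force=35)

```text
t: 15.25
eef_pos: [0.6439, 0.0792, 0.0706]
tool_rot: [0.264, -0.054, 0.963, -0.002]
contact_force: [-3.6, 0.2, 6.0]
gripper_width: 0.218
grasp_force: 34.3
```

```bash
python3 st.py; python3 d.py u 40 -103 68
```

```text
15.25 [-0.0905  0.5338 -0.2217  2.1282  1.7598  0.2187 -0.2743] [0.6439 0.0792 0.0706]
[[-0.8546 -0.1036  0.5088]
 [-0.1055  0.9941  0.0251]
 [-0.5084 -0.0322 -0.8605]]
tilt 30.567134425081537 side -1.970985955660011 roll(y.x,y.z unit) 0.013121231235337514 -0.03219408362241106 pos in unit mm [ 39.5694 -99.0991  70.5972]
pos [0.6439 0.0792 0.0706] tgt [0.6447 0.0754 0.068 ] delta cm [ 0.0969 -0.3809  0.2588] 0.47061177051817066 q [-0.0905  0.5338 -0.2217  2.1282  1.7598  0.2187 -0.2743] w 0.21819533443271014
```

Emit:
carry_out([
  [0, 0, -0.3, 0, -1],
  [0, 0, -0.7, 0, -1],
  [0, 0, -1, 0, -1],
  [0, 0, -1.2, 0, -1],
  [0, 0, -1.2, 0, -1],
  [0, 0, -1.2, 0, -1],
])

```text
t: 15.85
eef_pos: [0.6146, 0.0774, 0.1183]
tool_rot: [0.263, -0.054, 0.963, -0.002]
contact_force: [0.2, 0.1, -1.1]
gripper_width: 0.219
grasp_force: 34.0
```

```bash
python3 st.py
python3 - <<'E'
from h import *
im=imaging.read_camera("wrist");cv2.imwrite("pics/w4.png",im[:,:,::-1])
E
```

```text
15.85 [-0.1196  0.4077 -0.1971  2.1778  1.3806  0.1983  0.0785] [0.6146 0.0774 0.1183]
[[-0.8555 -0.1033  0.5074]
 [-0.1055  0.9941  0.0246]
 [-0.507  -0.0325 -0.8614]]
tilt 30.47138000421378 side -1.9941054952693895 roll(y.x,y.z unit) 0.013340036867799153 -0.03252346571147073 pos in unit mm [ 10.3425 -97.424  118.2729]
```

View pics/w4.png

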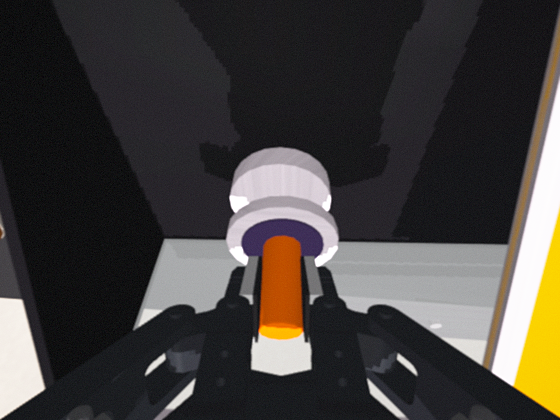

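The carrier is held and off the chuck, handle at (281,290). Next I'll withdraw along the slope normal.

Emit:
carry_out([
  [0, 0, -1.5, 0, -1],
  [0, 0, -1.5, 0, -1],
  [0, 0, -1.5, 0, -1],
  [0, 0, -1.5, 0, -1],
  [0, 0, -2, 0, -1],
  [0, 0, -2, 0, -1],
  [0, 0, -2, 0, -1],
  [0, 0, -2, 0, -1],
  [0, 0, -2, 0, -1],
])

```text
t: 16.8
eef_pos: [0.5332, 0.0733, 0.256]
tool_rot: [0.263, -0.054, 0.963, -0.002]
contact_force: [-0.1, -0.6, -1.1]
gripper_width: 0.22
grasp_force: 34.1
```

```bash
python3 st.py; python3 d.py w 631 -293 200
```

```text
16.8 [ 0.2231  0.0708 -0.5715  2.2129  0.4929  0.3963  0.9342] [0.5332 0.0733 0.256 ]
[[-0.8557 -0.1029  0.5071]
 [-0.1052  0.9942  0.0242]
 [-0.5066 -0.0326 -0.8615]]
tilt 30.45008357589021 side -2.012543273537812 roll(y.x,y.z unit) 0.013783184515984264 -0.03263392141409435 pos in unit mm [-71.0023 -92.0869 256.0132]
pos [0.5332 0.0733 0.256 ] tgt [ 0.631 -0.293  0.2  ] delta cm [ -1.6754 -37.2351   8.8972] 38.31998742428174 q [ 0.2231  0.0708 -0.5715  2.2129  0.4929  0.3963  0.9342] w 0.22004570962767245
```

Emit:
carry_out([
  [-0.2, -1.5, 0.2, 0, -1],
  [-0.3, -2.5, 0.3, 0, -1],
  [-0.3, -2.5, 0.3, 0, -1],
  [-0.3, -2.5, 0.3, 0, -1],
  [-0.3, -2.5, 0.3, 0, -1],
  [-0.3, -2.5, 0.3, 0, -1],
  [-0.3, -2.5, 0.3, 0, -1],
  [-0.3, -2.5, 0.3, 0, -1],
])

```text
t: 17.6
eef_pos: [0.5847, -0.1135, 0.2533]
tool_rot: [0.263, -0.054, 0.963, -0.002]
contact_force: [-0.2, 0.3, 0.2]
gripper_width: 0.222
grasp_force: 34.1
```

```bash
python3 st.py; python3 d.py w 631 -293 200
```

```text
17.6 [ 0.6602  0.1929 -0.5786  2.0916  0.0584  0.3617  1.7522] [ 0.5847 -0.1135  0.2533]
[[-0.8558 -0.103   0.507 ]
 [-0.1051  0.9942  0.0245]
 [-0.5065 -0.0323 -0.8616]]
tilt 30.441919233271403 side -1.9934755512295335 roll(y.x,y.z unit) 0.013733291788975447 -0.03227673127000099 pos in unit mm [ -41.6856 -283.596   253.3373]
pos [ 0.5847 -0.1135  0.2533] tgt [ 0.631 -0.293  0.2  ] delta cm [  0.624  -18.1476   6.5033] 19.287797008547635 q [ 0.6602  0.1929 -0.5786  2.0916  0.0584  0.3617  1.7522] w 0.2224726166409887
```

Emit:
carry_out([
  [-0.2, -2.5, 0.3, 0, -1],
  [-0.2, -2.5, 0.3, 0, -1],
  [-0.2, -2.5, 0.3, 0, -1],
  [-0.2, -2.5, 0.3, 0, -1],
  [-0.2, -2.5, 0.3, 0, -1],
  [-0.2, -2.5, 0.3, 0, -1],
  [-0.2, -2.5, 0.3, 0, -1],
])

```text
t: 18.3
eef_pos: [0.6252, -0.2855, 0.2476]
tool_rot: [0.263, -0.054, 0.963, -0.002]
contact_force: [0.4, 1.0, 0.3]
gripper_width: 0.219
grasp_force: 34.1
```

```bash
python3 st.py; python3 d.py w 631 -293 100
```

```text
18.3 [ 0.9361  0.3928 -0.6129  1.8625 -0.0153  0.4683  2.1094] [ 0.6252 -0.2855  0.2476]
[[-0.8561 -0.1028  0.5065]
 [-0.1047  0.9942  0.0248]
 [-0.5062 -0.0317 -0.8619]]
tilt 30.416380369683317 side -1.9726077665653061 roll(y.x,y.z unit) 0.013918237293261923 -0.03174381942899362 pos in unit mm [ -21.4796 -459.1621  247.6267]
pos [ 0.6252 -0.2855  0.2476] tgt [ 0.631 -0.293  0.1  ] delta cm [ 7.0571 -0.333  12.9966] 14.792770695891484 q [ 0.9361  0.3928 -0.6129  1.8625 -0.0153  0.4683  2.1094] w 0.2187871490496755
```

Emit:
carry_out([
  [0.9, 0, 1.6, 0, -1],
  [0.9, -0.1, 1.6, 0, -1],
  [0.9, 0, 1.6, 0, -1],
  [0.9, -0.1, 1.6, 0, -1],
  [0.9, 0, 1.6, 0, -1],
  [0.9, -0.1, 1.6, 0, -1],
  [0.9, 0, 1.6, 0, -1],
  [0.8, 0, 1.6, 0, -1],
])

```text
t: 19.1
eef_pos: [0.6296, -0.2917, 0.1008]
tool_rot: [0.263, -0.054, 0.963, -0.002]
contact_force: [0.2, -0.0, -1.9]
gripper_width: 0.217
grasp_force: 34.1
```

```bash
python3 st.py; python3 d.py w 631 -293 46
python3 - <<'E'
from h import *
a=imaging.read_camera("scene");b=imaging.read_camera("top");cv2.imwrite("pics/p1.png",np.hstack([cv2.resize(a[215:345,190:350],None,fx=2.4,fy=2.4),cv2.resize(b[115:245,220:380],None,fx=2.4,fy=2.4)])[:,:,::-1])
E
```

```text
19.1 [ 0.8415  0.5977 -0.5026  1.9455  0.0809  0.1881  2.0879] [ 0.6296 -0.2917  0.1008]
[[-0.8561 -0.1029  0.5065]
 [-0.1048  0.9942  0.025 ]
 [-0.5061 -0.0317 -0.8619]]
tilt 30.41483763678318 side -1.9661132797907208 roll(y.x,y.z unit) 0.013767211571758958 -0.03170097393994507 pos in unit mm [ -17.8548 -465.8323  100.7891]
pos [ 0.6296 -0.2917  0.1008] tgt [ 0.631 -0.293  0.046] delta cm [2.6678 0.0336 4.7891] 5.482124160752074 q [ 0.8415  0.5977 -0.5026  1.9455  0.0809  0.1881  2.0879] w 0.2170168418371289
```

View pics/p1.png

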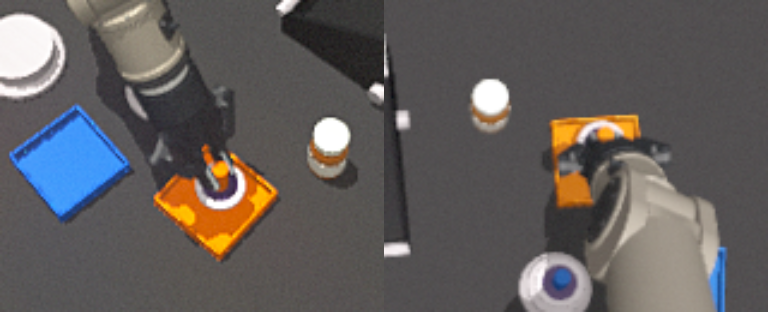

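The carrier is over the far orange tray in both views. Lowering.

Emit:
carry_out([
  [0.5, 0, 0.9, 0, -1],
  [0.5, 0, 0.9, 0, -1],
  [0.5, 0, 0.9, 0, -1],
  [0.5, 0, 0.9, 0, -1],
])

```text
t: 19.6
eef_pos: [0.6314, -0.2933, 0.0638]
tool_rot: [0.263, -0.054, 0.963, -0.003]
contact_force: [-0.5, -0.4, -0.8]
gripper_width: 0.224
grasp_force: 34.1
```

```bash
python3 st.py; python3 d.py w 631 -293 45
```

```text
19.6 [ 0.9338  0.6984 -0.6298  1.9447  0.7271  0.1705  1.5083] [ 0.6314 -0.2933  0.0638]
[[-0.8556 -0.1027  0.5074]
 [-0.1054  0.9942  0.0236]
 [-0.5068 -0.0333 -0.8614]]
tilt 30.461912784717754 side -2.048516892127565 roll(y.x,y.z unit) 0.013945558402861056 -0.03326743706353537 pos in unit mm [ -16.3093 -467.5974   63.8344]
pos [ 0.6314 -0.2933  0.0638] tgt [ 0.631 -0.293  0.045] delta cm [0.9819 0.0968 1.605 ] 1.8840260719298028 q [ 0.9338  0.6984 -0.6298  1.9447  0.7271  0.1705  1.5083] w 0.22417949868799053
```

Now slowly: 16 mm, then contact.

Emit:
carry_out([
  [0.3, 0, 0.5, 0, -1],
  [0.3, 0, 0.4, 0, -1],
  [0.2, 0.1, 0.3, 0, -1],
  [0.1, 0, 0.2, 0, -1],
])

```text
t: 20.0
eef_pos: [0.6303, -0.2928, 0.0469]
tool_rot: [0.263, -0.054, 0.963, -0.002]
contact_force: [0.5, -0.3, -0.4]
gripper_width: 0.221
grasp_force: 34.1
```

Emit:
carry_out([
  [0.05, 0, 0.1, 0, -1],
  [0.05, 0, 0.1, 0, -1],
  [0, 0, 0, 0, -1],
])

```text
t: 20.3
eef_pos: [0.6308, -0.2926, 0.0448]
tool_rot: [0.263, -0.054, 0.963, -0.002]
contact_force: [-0.3, -1.1, -0.0]
gripper_width: 0.221
grasp_force: 34.3
```

Emit:
carry_out([
  [0.05, 0, 0.1, 0, -1],
  [0, 0, 0, 0, -1],
])

```text
t: 20.5
eef_pos: [0.6314, -0.2928, 0.0446]
tool_rot: [0.264, -0.054, 0.963, -0.002]
contact_force: [-2.8, -0.6, 6.3]
gripper_width: 0.218
grasp_force: 35.6
```

Emit:
carry_out([
  [0.05, 0, 0.1, 0, -1],
  [0, 0, 0, 0, -1],
])

```text
t: 20.7
eef_pos: [0.6321, -0.293, 0.0445]
tool_rot: [0.265, -0.054, 0.963, -0.003]
contact_force: [-6.2, -0.6, 13.4]
gripper_width: 0.22
grasp_force: 36.9
```

Contact. I'll ease off a little, then open partway (the walls are close) and back out along the tool.

Emit:
carry_out([
  [-0.05, 0, -0.15, 0, -1],
  [0, 0, 0, 0, -0.5],
  [0, 0, 0, 0, -0.4],
  [0, 0, 0, 0, -0.2],
  [0, 0, 0, 0, -0.1],
  [0, 0, 0, 0, -0.1],
])

```text
t: 21.3
eef_pos: [0.6303, -0.2921, 0.0435]
tool_rot: [0.263, -0.054, 0.963, -0.002]
contact_force: [0.0, -0.0, 0.3]
gripper_width: 0.449
grasp_force: 0.0
```

Emit:
carry_out([
  [0, 0, -0.5, 0, -0.1],
  [0, 0, -1, 0, -0.1],
  [0, 0, -1.5, 0, -0.1],
  [0, 0, -2, 0, -0.1],
  [0, 0, -2, 0, -0.1],
  [0, 0, -3, 0, -0.1],
  [0, 0, -3, 0, -0.1],
  [0, 0, -3, 0, -0.1],
  [0, 0, -3, 0, -0.1],
])

```text
t: 22.2
eef_pos: [0.5331, -0.2969, 0.2085]
tool_rot: [0.263, -0.055, 0.963, -0.002]
contact_force: [0.6, -0.5, 0.8]
gripper_width: 0.453
grasp_force: 0.0
```

```bash
python3 st.py; python3 d.py u -89 95 268
python3 - <<'E'
from h import *
c=imaging.calibration("wrist");im=imaging.read_camera("wrist");cv2.imwrite("pics/w5.png",im[:,:,::-1])
for z in (.012,.059): print(proj("wrist",np.array([.631,-.293,z]),c))
E
```

```text
22.2 [ 1.5223  0.5856 -1.2465  2.026   0.6677  0.4871  1.6265] [ 0.5331 -0.2969  0.2085]
[[-0.8561 -0.1041  0.5062]
 [-0.1062  0.994   0.0249]
 [-0.5058 -0.0324 -0.862 ]]
tilt 30.39671141204916 side -1.9673018695620688 roll(y.x,y.z unit) 0.012583063329017706 -0.03241785905808045 pos in unit mm [-114.3395 -459.6778  208.5363]
pos [ 0.5331 -0.2969  0.2085] tgt [0.4935 0.257  0.268 ] delta cm [-5.5012 55.2733 -5.7488] 55.8431246943554 q [ 1.5223  0.5856 -1.2465  2.026   0.6677  0.4871  1.6265] w 0.4529128610728228
(np.float64(281.1331368828802), np.float64(169.1207798094887))
(np.float64(279.62438586080464), np.float64(200.381481461053))
```

View pics/w5.png

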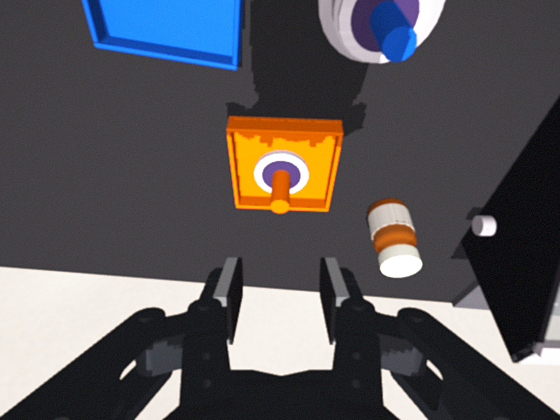

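The carrier stands centred in the orange tray at (281,170), as predicted. The jar, the blue carrier and the stand haven't moved. Now back to the guard bar.

Emit:
carry_out([
  [-0.5, 0.5, -2, 0, 0],
  [-0.5, 1.5, -2, 0, 0],
  [-0.5, 2.5, -2, 0, 0],
  [-0.3, 3, 0, 0, 0],
  [-0.3, 3, 0, 0, 0],
  [-0.3, 3, 0, 0, 0],
  [-0.3, 3, 0, 0, 0],
  [-0.3, 3, 0, 0, 0],
  [-0.3, 3, 0, 0, 0],
])

```text
t: 23.15
eef_pos: [0.5082, -0.0701, 0.2686]
tool_rot: [0.263, -0.055, 0.963, -0.002]
contact_force: [0.8, -0.3, 0.6]
gripper_width: 0.501
grasp_force: 0.0
```

```bash
python3 st.py; python3 d.py u -89 95 268
```

```text
23.15 [ 1.4264  0.1132 -1.3922  2.2097  0.1448  0.3847  1.6298] [ 0.5082 -0.0701  0.2686]
[[-0.856  -0.1038  0.5065]
 [-0.1063  0.994   0.024 ]
 [-0.506  -0.0333 -0.8619]]
tilt 30.409860166229404 side -2.0193353967833234 roll(y.x,y.z unit) 0.012893667613752291 -0.03328936389050943 pos in unit mm [-112.6143 -231.5627  268.6095]
pos [ 0.5082 -0.0701  0.2686] tgt [0.4935 0.257  0.268 ] delta cm [-2.193  32.6679  0.0964] 32.741593799244036 q [ 1.4264  0.1132 -1.3922  2.2097  0.1448  0.3847  1.6298] w 0.5006732687777538
```

Emit:
carry_out([
  [-0.2, 2.5, 0, 0, 0],
  [-0.2, 3, 0, 0, 0],
  [-0.2, 3, 0, 0, 0],
  [-0.2, 3, 0, 0, 0],
])

```text
t: 23.55
eef_pos: [0.5031, 0.0448, 0.2691]
tool_rot: [0.263, -0.054, 0.963, -0.003]
contact_force: [-0.9, -1.2, 0.4]
gripper_width: 0.501
grasp_force: 0.0
```

```bash
python3 st.py; python3 d.py u -89 95 268
```

```text
23.55 [ 1.1056  0.0368 -1.35    2.2313  0.3452  0.3974  1.1642] [0.5031 0.0448 0.2691]
[[-0.8556 -0.1034  0.5072]
 [-0.1063  0.9941  0.0233]
 [-0.5066 -0.034  -0.8615]]
tilt 30.451671532864655 side -2.06696881567293 roll(y.x,y.z unit) 0.013319906926001157 -0.034007392495510706 pos in unit mm [-104.2764 -116.8254  269.1426]
pos [0.5031 0.0448 0.2691] tgt [0.4935 0.257  0.268 ] delta cm [-1.3809 21.1926  0.1081] 21.23785857020066 q [ 1.1056  0.0368 -1.35    2.2313  0.3452  0.3974  1.1642] w 0.5013038743643644
```

Emit:
carry_out([
  [-0.2, 3, 0, 0, 0],
  [-0.2, 3, 0, 0, 0],
  [-0.2, 3, 0, 0, 0],
  [-0.2, 3, 0, 0, 0],
  [-0.2, 3, 0, 0, 0],
  [-0.2, 3, 0, 0, 0],
  [-0.1, 3, 0, 0, 0],
])

```text
t: 24.25
eef_pos: [0.4926, 0.2551, 0.2689]
tool_rot: [0.263, -0.054, 0.963, -0.002]
contact_force: [0.9, 0.8, 0.8]
gripper_width: 0.502
grasp_force: 0.0
```

```bash
python3 st.py; python3 d.py u -24.5 95 160
python3 - <<'E'
from h import *
c=imaging.calibration("wrist");im=imaging.read_camera("wrist");cv2.imwrite("pics/w6.png",im[:,:,::-1])
M=R.from_euler("z",6.7,degrees=True).as_matrix()
print(proj("wrist",M@np.array((-25,95,156))/1e3+[.593,.173,0],c))
h=cv2.cvtColor(im,cv2.COLOR_RGB2HSV);m=cv2.inRange(h,(20,150,80),(30,255,255))
for v in range(100,260,20):
    x=np.where(m[v]>0)[0]
    if len(x): 
        g=np.where(np.diff(x)>8)[0];print(v,x[0],x[-1],[(x[i],x[i+1]) for i in g])
E
```

```text
24.25 [ 0.3193  0.2604 -1.2194  2.1054  0.9577  0.7802  0.1871] [0.4926 0.2551 0.2689]
[[-0.8555 -0.1038  0.5073]
 [-0.106   0.9941  0.0247]
 [-0.5068 -0.0326 -0.8614]]
tilt 30.463583307266113 side -1.9854654474680689 roll(y.x,y.z unit) 0.01288398974738595 -0.03261598724924405 pos in unit mm [-90.1432  93.2789 268.9491]
pos [0.4926 0.2551 0.2689] tgt [0.5576 0.2645 0.16  ] delta cm [-0.1378  0.6119 12.7053] 12.72080324206362 q [ 0.3193  0.2604 -1.2194  2.1054  0.9577  0.7802  0.1871] w 0.502485905170093
(np.float64(288.61643740814617), np.float64(205.21580696117945))
100 190 402 []
120 192 400 []
140 193 398 []
160 195 396 [(np.int64(287), np.int64(302))]
180 196 394 [(np.int64(286), np.int64(302))]
200 198 391 [(np.int64(286), np.int64(302))]
220 199 389 [(np.int64(286), np.int64(302))]
240 201 387 [(np.int64(285), np.int64(301))]
```

Emit:
carry_out([
  [0, 0.4, 1.5, 0, 0],
  [-0.1, 0.4, 2, 0, 0],
  [0, 0, 2, 0, 0],
  [0, 0, 2, 0, 0],
  [0, 0, 2, 0, 0],
  [0, 0, 1.5, 0, 0],
  [0, 0, 1.2, 0, 0],
  [0, 0, 0, 0, 0],
])

```text
t: 25.1
eef_pos: [0.5546, 0.2642, 0.1626]
tool_rot: [0.262, -0.054, 0.964, -0.002]
contact_force: [0.1, -0.1, 0.5]
gripper_width: 0.5
grasp_force: 0.0
```

```bash
python3 st.py; python3 d.py u -24.5 95 160
```

```text
25.1 [ 0.1064  0.5256 -0.9991  2.0896  1.3328  0.783  -0.0846] [0.5546 0.2642 0.1626]
[[-0.8571 -0.103   0.5048]
 [-0.1054  0.9941  0.0239]
 [-0.5043 -0.0327 -0.8629]]
tilt 30.295333893028484 side -2.012540830763789 roll(y.x,y.z unit) 0.013671945300745435 -0.03268444067557869 pos in unit mm [-27.5056  95.0197 162.5582]
pos [0.5546 0.2642 0.1626] tgt [0.5576 0.2645 0.16  ] delta cm [-0.1305  0.0105  0.3723] 0.3946951967888989 q [ 0.1064  0.5256 -0.9991  2.0896  1.3328  0.783  -0.0846] w 0.5003536504866349
```

Emit:
carry_out([
  [0, 0.1, 0.3, 0, -0.5],
  [0, 0, 0, 0, -1],
  [0, 0, 0, 0, -1],
  [0, 0, 0, 0, -1],
], force=40)

```text
t: 25.5
eef_pos: [0.5559, 0.2666, 0.162]
tool_rot: [0.263, -0.055, 0.963, -0.001]
contact_force: [-2.1, -0.6, 1.7]
gripper_width: 0.156
grasp_force: 39.6
```

```bash
python3 st.py; python3 d.py u -24.5 -108 164
```

```text
25.5 [ 0.1015  0.5295 -0.9972  2.0871  1.3402  0.7839 -0.0906] [0.5559 0.2666 0.162 ]
[[-0.8555 -0.1043  0.5072]
 [-0.1057  0.9941  0.0261]
 [-0.5069 -0.0313 -0.8614]]
tilt 30.468486381791717 side -1.9083199841352667 roll(y.x,y.z unit) 0.012395824641369553 -0.03134252232698376 pos in unit mm [-25.881   97.283  161.9902]
pos [0.5559 0.2666 0.162 ] tgt [0.5813 0.0629 0.164 ] delta cm [ -0.114  -20.5212   0.5805] 20.52975140073581 q [ 0.1015  0.5295 -0.9972  2.0871  1.3402  0.7839 -0.0906] w 0.15608693994547995
```

Emit:
carry_out([
  [0, -1, 0, 0, -1],
  [0, -2, 0.1, 0, -1],
  [0, -2, 0.1, 0, -1],
  [0, -2, 0, 0, -1],
  [0, -2, 0.1, 0, -1],
  [0, -2, 0.1, 0, -1],
  [0, -2, 0, 0, -1],
  [0, -2, 0.1, 0, -1],
])

```text
t: 26.3
eef_pos: [0.5739, 0.1174, 0.162]
tool_rot: [0.263, -0.055, 0.963, -0.001]
contact_force: [0.4, 2.4, -2.2]
gripper_width: 0.154
grasp_force: 42.4
```

```bash
python3 st.py
```

```text
26.3 [ 0.4249  0.4404 -0.973   2.1836  1.3414  0.5495  0.1289] [0.5739 0.1174 0.162 ]
[[-0.8557 -0.1055  0.5066]
 [-0.1062  0.994   0.0275]
 [-0.5064 -0.0303 -0.8618]]
tilt 30.436047172226477 side -1.8197960256068728 roll(y.x,y.z unit) 0.011181615129762637 -0.03026140648516786 pos in unit mm [-25.4928 -52.973  161.9959]
```

Emit:
carry_out([
  [0, -2, 0.1, 0, -1],
  [0, -1.5, 0, 0, -1],
  [0, -1, 0.1, 0, -1],
  [0, -0.5, 0, 0, -1],
  [0, 0, 0, 0, -1],
])

```text
t: 26.8
eef_pos: [0.5797, 0.069, 0.162]
tool_rot: [0.263, -0.055, 0.963, -0.0]
contact_force: [-3.3, 4.0, 1.1]
gripper_width: 0.154
grasp_force: 42.8
```

Emit:
carry_out([
  [0, -0.3, 0, 0, -1],
  [0, 0, 0, 0, -1],
])

```text
t: 27.0
eef_pos: [0.5797, 0.0689, 0.162]
tool_rot: [0.263, -0.057, 0.963, 0.002]
contact_force: [-1.6, 9.5, -3.8]
gripper_width: 0.152
grasp_force: 41.8
```

```bash
python3 st.py
```

```text
27.0 [ 0.5351  0.428  -0.9606  2.1926  1.3211  0.4721  0.2438] [0.5797 0.0689 0.162 ]
[[-0.8552 -0.1105  0.5064]
 [-0.1084  0.9935  0.0336]
 [-0.5069 -0.0262 -0.8616]]
tilt 30.46907824997765 side -1.4743350935653559 roll(y.x,y.z unit) 0.006208065979318824 -0.026198318536055577 pos in unit mm [ -25.3057 -101.8246  162.0473]
```

The guard met its shut stop: the bar travelled 199 mm and the force rose to 9.5 N. Releasing and withdrawing.

Emit:
carry_out([
  [0, 0, 0, 0, -0.5],
  [0, 0, 0, 0, -0.2],
  [0, 0, 0, 0, 0],
  [0, 0.2, -0.5, 0, 0],
  [0, 0, -1.5, 0, 0],
  [0, 0, -2, 0, 0],
  [0, 0, -3, 0, 0],
  [0, 0, -3, 0, 0],
  [0, 0, -3, 0, 0],
  [0, 0, 0, 0, 0],
  [0, 0, 0, 0, 0],
])

```text
t: 28.1
eef_pos: [0.517, 0.061, 0.2708]
tool_rot: [0.264, -0.053, 0.963, -0.003]
contact_force: [-0.3, -0.9, 0.6]
gripper_width: 0.498
grasp_force: 0.0
```

```bash
python3 st.py
python3 - <<'E'
from h import *
c=imaging.calibration("wrist");im=imaging.read_camera("wrist")
M=R.from_euler("z",6.7,degrees=True).as_matrix()
print("pred bar",proj("wrist",M@np.array((-25,-104.5,156))/1e3+[.593,.173,0],c))
h=cv2.cvtColor(im,cv2.COLOR_RGB2HSV);m=cv2.inRange(h,(20,150,80),(30,255,255))
for v in range(140,260,30):
    x=np.where(m[v]>0)[0]
    if len(x): print(v,x[0],x[-1],[(x[i],x[i+1]) for i in np.where(np.diff(x)>8)[0]], "gray right/left:",im[v,max(0,x[0]-14):x[0],:].mean(1).round(),im[v,x[-1]:x[-1]+14].mean(1).round())
for n in("scene","top"):
    h=cv2.cvtColor(imaging.read_camera(n),cv2.COLOR_RGB2HSV);m=cv2.inRange(h,(20,180,80),(28,255,255))
    for k in cv2.findContours(m,0,2)[0]:
        if cv2.contourArea(k)>150: print(n,cv2.minAreaRect(k))
E
```

```text
28.1 [ 1.0266  0.115  -1.3611  2.2006  0.579   0.4577  0.9121] [0.517  0.061  0.2708]
[[-0.8555 -0.0997  0.5081]
 [-0.1033  0.9944  0.0212]
 [-0.5073 -0.0343 -0.8611]]
tilt 30.493075570276638 side -2.188555343055909 roll(y.x,y.z unit) 0.016977783232922553 -0.03431969182524948 pos in unit mm [ -88.5291 -102.3677  270.8072]
pred bar (np.float64(284.6095122876144), np.float64(202.0616553905142))
140 188 393 [] gray right/left: [ 41. 127. 232. 247. 245. 243. 244. 246. 246. 245. 245. 244. 215. 181.] [170. 209. 240. 246. 245. 244. 245. 246. 247. 245. 245. 248. 217. 118.]
170 190 390 [(np.int64(280), np.int64(296))] gray right/left: [ 35.  66. 158. 237. 247. 244. 243. 244. 245. 245. 245. 245. 236. 191.] [168. 206. 240. 245. 244. 243. 245. 246. 245. 244. 247. 248. 193.  82.]
200 193 387 [(np.int64(279), np.int64(296))] gray right/left: [ 35.  93. 210. 245. 246. 244. 243. 244. 245. 245. 247. 245. 214. 173.] [169. 207. 240. 245. 245. 244. 244. 245. 245. 245. 246. 248. 187.  77.]
230 195 384 [(np.int64(279), np.int64(295))] gray right/left: [ 41.  41. 124. 232. 247. 246. 244. 244. 244. 245. 247. 247. 234. 188.] [168. 212. 241. 245. 244. 244. 243. 244. 244. 245. 248. 244. 167.  59.]
scene ((279.4547424316406, 296.0497741699219), (34.911712646484375, 36.3243293762207), 42.273685455322266)
scene ((147.61537170410156, 271.576904296875), (27.180309295654297, 37.99696350097656), 33.6900634765625)
scene ((351.3819580078125, 204.09771728515625), (43.628448486328125, 63.931297302246094), 40.91437911987305)
scene ((161.59645080566406, 79.64974975585938), (47.73552322387695, 33.98484420776367), 4.085616588592529)
top ((183.5384979248047, 185.30770874023438), (68.7152328491211, 67.97103118896484), 82.87498474121094)
```

```bash
python3 -c "
from station import bot
print(bot.hand_in())"
```

```text
the job is handed in; nothing more can be done
None
```

The orange carrier now stands in the far orange tray, the guard is back against its shut stop, and the job was handed in at about 28 s of the 67 s allowed; the hand-in returned no verdict.

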